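Find a spindle's size in a stepped gap gauge

ROBOT

A 6-joint arm with a two-finger parallel gripper is mounted at the origin on a cart in front of the work surface, level with it; the furniture and walls round the work are solid. World frame = base frame: x ahead of the robot, y to its left, z up, the work surface at z = 0. Lengths are in mm, angles in rad, forces in N, time in s.
With the tool pointing down it reaches from about 350 to 875 mm from the base axis. Payload 4.2 kg.
Tool frame: the origin (TCP) lies midway between the tips of the shut fingers; the grasp point (between the pads) lies 19 mm behind it; z points along the fingers, y is the direction in which the jaws open and shut (so a half turn about z gives the same grasp; the last joint's range is limited). The gripper opens to 85 mm and grips with 20 to 120 N. Pads are 22 mm wide; open, the fingers measure 114 mm over their backs; the gripper's body (76 mm by 85 mm) begins 54 mm behind the grasp point. The pads swing forward as they close: fully open they stand 13 mm farther back than shut.
Start: joints at [-0.946, 0.385, 0.008, 0, -1.194, -0.259], TCP at [223.574, -583.621, 204.412] pointing down, gripper open.
Joint ranges: [-3.14, 3.14], [-1.21, 2.06], [-1.07, 1.41], [-3.16, 2.05], [-2.99, -0.16], [-3.1, 3.1]. Speed limits (rad/s): [2.79, 2.79, 3.14, 3.14, 3.14, 3.14].

INTERFACE

Orientations are given as a unit quaternion [x, y, z, w].
In Python, from bench import arm, eyes, nets gives the robot as it stands.
- The arm moves only by the tool jog_arm, never from a script. Its argument "rows" is a list of rows, each a list of 3 entries, a list of its own where there are three numbers: the shift along the tool's x, y, z in cm, then the turn, a rotation vector about the tool's x, y, z in degrees, then the finger opening in cm, from 0 to 8.54. In form: [[[x, y, z], [ax, ay, az], jaw], ...]. A call has 1 to 10 rows; each row shifts and turns the commanded pose from where the row before left it, along the tool's axes as they then stand; what a row does not reach is not made up. A row lasts 1/8 s, in which the tool goes at most 62.5 mm and 10.7 degrees, less where a joint would pass 70% of its speed; a pose out of reach is approached as far as the arm can. A call with a gripper value outside its range is refused whole. The fingers move at their own pace and stop on an object; the grip force is fixed at half the most. Time passes only in rows, so rows that do not move let the fingers close. It gives the time, the measured TCP pose, the force and the opening at its end, in the units of the state.
- arm.read_state(): the state, without advancing time (a new reading comes with each control period).
- eyes.get_image(name): name is "scene" or "top" or "wrist"; returns the picture (420x560x3 uint8, red, green, blue); there is no depth.
- eyes.camera_model(name): a dict with "K" (3x3 intrinsics, pixels), "k1" (the pictures are not rectified: a ray, as slopes to the right and down, at radius r is drawn at 1 + k1 r^2 times it, then the intrinsics apply), "rvec" (rotation vector, rad) and "tvec" (3), from world to camera coordinates, as OpenCV has them. Camera axes: x right, y down, z forward; pixel columns grow to the right and rows downward; lengths in mm; the calibration is good to about 2 mm. A picture is of the moment at which its call begins: read the wrist's pose just before it. camera_model takes no time and is no camera call; for the wrist camera it gives the pose at the moment of the call.
- arm.job_done(): hands the job in, once; it reports no verdict.
Trained networks look in the newest picture that a camera, given by its name, has taken for a name from the list of things; names that differ only in an ending like _2 or _b are one class to them, and where a whole thing is asked for, a point or a joint stands for the part that bears it (a point fixed in the world has none). Each returns a list of dicts, best first, with "conf" (0 to 1); they miss things now and then, are a little off and sometimes report something else, mostly with a low value. They report only what shows in the picture. A call takes as long as a camera call. They do not tell look-alikes from the thing itself.
- nets.boxes_of(camera, name): "position" ([column, row] as shares, 0 to 1, of the picture: columns of its width, rows of its height, amid what is visible of it).
The state is a dict: "clock": time; "joints": joint angles; "joint_vel": joint speeds; "joint_efforts": joint torques, N m; "position": TCP position; "ee_rot": TCP orientation; "contact_force": force on the tool from outside, world axes, zero at the start; "wrist_torque": the same for the moment, N m; "gripper_width": finger opening in mm.
Only numpy, scipy, OpenCV 4.12 (cv2) and the standard library are available. Lean on these libraries where they do the work, as an engineer would, in place of code of your own. Each camera call takes 0.05 s, during which the arm holds its last target.

TASK

Take the brass spindle that stands on the green card and try its round foot in the dark steel step gauge, beginning with the smallest opening and going up one opening at a time: bring it centrally against each opening that is too small so that it touches, until it reaches the first opening that it enters. Push it in there fully home against the back, standing upright on the worktop, and leave it there. Do not disturb the other two spindles, the black eyeglass or the tape roll.

Things in the scene. Friction and masses are not known exactly. Their poses are not given: they have to be found in the camera images.
- spindle_a_center (a point): Centre (25 mm above the underside) of brass spindle A, one of three that look alike: upright, 50 mm tall, a round foot 8 mm thick with a 16 mm stem on it (height 8 to 50 mm), z along the stem. The feet measure 30, 37 and 44 mm across; which is which is not told. One of the three, a different one each time, stands on the green card: that one is to be gauged. Loose, about 120 g.
- spindle_b_center (a point): Centre (25 mm above the underside) of brass spindle B, one of three that look alike: upright, 50 mm tall, a round foot 8 mm thick with a 16 mm stem on it (height 8 to 50 mm), z along the stem. The feet measure 30, 37 and 44 mm across; which is which is not told. One of the three, a different one each time, stands on the green card: that one is to be gauged. Loose, about 120 g.
- spindle_c_center (a point): Centre (25 mm above the underside) of brass spindle C, one of three that look alike: upright, 50 mm tall, a round foot 8 mm thick with a 16 mm stem on it (height 8 to 50 mm), z along the stem. The feet measure 30, 37 and 44 mm across; which is which is not told. One of the three, a different one each time, stands on the green card: that one is to be gauged. Loose, about 120 g.
- card: Flat green card, 75 x 75 mm, under 1 mm thick, lying on the worktop; origin at its centre. The spindle to gauge stands within about 8 mm of its centre; the other two are more than 120 mm away.
- gauge: Fixed dark steel comb-shaped plate, 60 mm deep (x), 184 mm long (y), 12 mm high. Origin: centre of its underside; x points from the open front to the back. Three slots, open in front and above, their floor the worktop: from -y to +y 33, 40 and 47 mm wide, 48 mm deep, jaws 16 mm wide between. A foot has 3 mm play in its own slot and is 4 mm or more too big for the next smaller.
- opening_1 (a point): Opening 1 (smallest, 33 mm wide, 1 white dot behind it): the point at the middle of its mouth, in the plane of the gauge's front face, 6 mm above the worktop. x points straight into the opening, y along the gauge, z up. Flat back wall 48 mm in from this point, the same for all three openings.
- opening_2 (a point): Opening 2 (middle, 40 mm wide, 2 white dots behind it): the point at the middle of its mouth, in the plane of the gauge's front face, 6 mm above the worktop. x points straight into the opening, y along the gauge, z up. Flat back wall 48 mm in from this point, the same for all three openings.
- opening_3 (a point): Opening 3 (largest, 47 mm wide, 3 white dots behind it): the point at the middle of its mouth, in the plane of the gauge's front face, 6 mm above the worktop. x points straight into the opening, y along the gauge, z up. Flat back wall 48 mm in from this point, the same for all three openings.
- loupe_center (a point): Bystander: black waisted watchmaker's eyeglass, 35 mm across and 39 mm tall, loose; point at its centre.
- tape_center (a point): Bystander: roll of cream tape lying flat, 52 mm across and 18 mm high, loose; point at its centre.
There are look-alikes about, which are no part of the job. Several things have the shape of the gauge; the one meant has the colours described above.

How it is judged (in metres and radians):
On the way, in this order (a step that is already met when the one before it is completed fails the run):
1. the spindle's foot is tried at the smallest opening: it touches the gauge there, centred within 7 mm, or goes into the mouth if it fits (((x of spindle_a_center in the frame of opening_1 between -0.01 and 0.04 m and y of spindle_a_center in the frame of opening_1 between -0.004 and 0.004 m and height (world z) of spindle_a_center below 0.038 m) or (x of spindle_b_center in the frame of opening_1 between -0.035 and 0.04 m and y of spindle_b_center in the frame of opening_1 between -0.007 and 0.007 m and contact force between spindle_b and gauge above 0.5 N) or (x of spindle_c_center in the frame of opening_1 between -0.035 and 0.04 m and y of spindle_c_center in the frame of opening_1 between -0.007 and 0.007 m and contact force between spindle_c and gauge above 0.5 N))), for 0.05 s.
2. it is fully home in the smallest opening if it fits that; else it is tried at the middle opening in the same way (((x of spindle_a_center in the frame of opening_1 between 0.029 and 0.048 m and y of spindle_a_center in the frame of opening_1 between -0.004 and 0.004 m and height (world z) of spindle_a_center below 0.0285 m and angle between spindle_a_center's own z axis and vertical below 0.1 rad) or (x of spindle_b_center in the frame of opening_2 between -0.01 and 0.04 m and y of spindle_b_center in the frame of opening_2 between -0.004 and 0.004 m and height (world z) of spindle_b_center below 0.038 m) or (x of spindle_c_center in the frame of opening_2 between -0.035 and 0.04 m and y of spindle_c_center in the frame of opening_2 between -0.007 and 0.007 m and contact force between spindle_c and gauge above 0.5 N))), for 0.05 s.
3. it is released in the smallest opening, or fully home in the middle one, if it fits there; else it goes into the mouth of the largest ((((x of spindle_a_center in the frame of opening_1 between 0.029 and 0.048 m and y of spindle_a_center in the frame of opening_1 between -0.004 and 0.004 m and height (world z) of spindle_a_center below 0.0285 m and angle between spindle_a_center's own z axis and vertical below 0.1 rad) and contact force between the fingers and spindle_a below 0.1 N and linear speed of spindle_a below 0.02 m/s) or (x of spindle_b_center in the frame of opening_2 between 0.0255 and 0.048 m and y of spindle_b_center in the frame of opening_2 between -0.004 and 0.004 m and height (world z) of spindle_b_center below 0.0285 m and angle between spindle_b_center's own z axis and vertical below 0.1 rad) or (x of spindle_c_center in the frame of opening_3 between -0.01 and 0.04 m and y of spindle_c_center in the frame of opening_3 between -0.004 and 0.004 m and height (world z) of spindle_c_center below 0.038 m))), for 0.05 s.
At the end, for the whole second after the job is handed in: The spindle from the green card stands upright (within 0.1 rad) on the worktop in the smallest opening that its foot fits, its foot within 4 mm of the back wall, released and at rest; the other two spindles are within 20 mm of where they stood (((((x of spindle_a_center in the frame of opening_1 between 0.029 and 0.048 m and y of spindle_a_center in the frame of opening_1 between -0.004 and 0.004 m and height (world z) of spindle_a_center below 0.0285 m and angle between spindle_a_center's own z axis and vertical below 0.1 rad) and contact force between the fingers and spindle_a below 0.1 N and linear speed of spindle_a below 0.02 m/s) and distance of each of spindle_b_center, spindle_c_center from where it was at the start of the episode below 0.02 m and horizontal distance between each of spindle_b_center, spindle_c_center and card above 0.06 m) or (((x of spindle_b_center in the frame of opening_2 between 0.0255 and 0.048 m and y of spindle_b_center in the frame of opening_2 between -0.004 and 0.004 m and height (world z) of spindle_b_center below 0.0285 m and angle between spindle_b_center's own z axis and vertical below 0.1 rad) and contact force between the fingers and spindle_b below 0.1 N and linear speed of spindle_b below 0.02 m/s) and distance of each of spindle_a_center, spindle_c_center from where it was at the start of the episode below 0.02 m and horizontal distance between each of spindle_a_center, spindle_c_center and card above 0.06 m) or (((x of spindle_c_center in the frame of opening_3 between 0.022 and 0.048 m and y of spindle_c_center in the frame of opening_3 between -0.004 and 0.004 m and height (world z) of spindle_c_center below 0.0285 m and angle between spindle_c_center's own z axis and vertical below 0.1 rad) and contact force between the fingers and spindle_c below 0.1 N and linear speed of spindle_c below 0.02 m/s) and distance of each of spindle_a_center, spindle_b_center from where it was at the start of the episode below 0.02 m and horizontal distance between each of spindle_a_center, spindle_b_center and card above 0.06 m))); the robot touches nothing.
It fails at once if the spindle is put into an opening larger than the smallest one it fits ((x of spindle_a_center in the frame of opening_2 between 0.005 and 0.045 m and y of spindle_a_center in the frame of opening_2 between -0.009 and 0.009 m and height (world z) of spindle_a_center below 0.032 m) or (x of spindle_a_center in the frame of opening_3 between 0.005 and 0.045 m and y of spindle_a_center in the frame of opening_3 between -0.009 and 0.009 m and height (world z) of spindle_a_center below 0.032 m) or (x of spindle_b_center in the frame of opening_3 between 0.005 and 0.045 m and y of spindle_b_center in the frame of opening_3 between -0.009 and 0.009 m and height (world z) of spindle_b_center below 0.032 m)).
It fails at once if the eyeglass or the tape roll is moved by more than 30 mm (distance of any of loupe_center, tape_center from where it was at the start of the episode above 0.03 m).
It also fails if it takes over 45 s, if anything falls off the work surface, if the arm or the gripper's body presses on something with over 40 N, if the wrist force passes 120 N, or if a joint passes its speed limit or range.

## Working session

There is one attempt and no reset: what is moved stays moved. The work goes in short steps, Python scripts to look and compute and a tool call to move; the robot and the scene stay as the last step left them, time stands still between calls to the robot, and variables do not carry over. Pictures are saved under pics/ and viewed, and the job is handed in when it is done.

Besides the shell and the picture viewer there is one more tool, called after ">>>" in YAML: its name, and indented under it one key for each argument. jog_arm: Moves the arm, as the interface text tells. Its arguments: {"type":"object","properties":{"rows":{"type":"array","items":{"type":"array"}}},"required":["rows"]}

```bash
ls; mkdir -p pics; cat > h.py <<'E'
import numpy as np, cv2
from bench import arm, eyes, nets
def save(n,img): cv2.imwrite('pics/'+n,cv2.cvtColor(img,cv2.COLOR_RGB2BGR))
def cm(name):
    m=eyes.camera_model(name);return np.array(m['K'],float),float(m['k1']),cv2.Rodrigues(np.array(m['rvec'],float))[0],np.array(m['tvec'],float).ravel()
def toworld(name,uv,z,M=None):
    K,k1,R,t=M or cm(name)
    uv=np.array(uv,float).reshape(-1,1,2)
    n=cv2.undistortPointsIter(uv,K,np.array([k1,0,0,0.]),None,None,(3,50,1e-10)).reshape(-1,2)
    d=np.c_[n,np.ones(len(n))]@R; c=-R.T@t
    zz=np.broadcast_to(z,(len(n),))
    return c+d*((zz-c[2])/d[:,2])[:,None]
def proj(name,P,M=None):
    K,k1,R,t=M or cm(name)
    return cv2.projectPoints(np.array(P,float).reshape(-1,1,3),cv2.Rodrigues(R)[0],t,K,np.array([k1,0,0,0.]))[0].reshape(-1,2)
E
python3 - <<'E'
from h import *
for n in ('top','scene'):
    save(n+'0.png',eyes.get_image(n))
    for k in ('gauge','card','spindle_a_center','loupe_center','tape_center'):
        print(n,k,[(round(d['conf'],2),[round(d['position'][0]*560),round(d['position'][1]*420)]) for d in nets.boxes_of(n,k)])
    print(eyes.camera_model(n))
print(arm.read_state())
E
```

```text
pics
top gauge [(0.7, [380, 211]), (0.63, [223, 181])]
top card [(0.7, [327, 218])]
top spindle_a_center [(0.5, [303, 147])]
top loupe_center [(0.54, [163, 175])]
top tape_center [(0.66, [159, 249])]
{'K': array([[526.1513345 ,   0.        , 271.48283138],
       [  0.        , 526.1513345 , 205.78712663],
       [  0.        ,   0.        ,   1.        ]]), 'k1': 0.05920237671506588, 'rvec': array([ 2.16412244, -2.11796824,  0.19921647]), 'tvec': array([ -39.26618583,  438.49428689, 1661.36907183])}
scene gauge [(0.97, [391, 315]), (0.62, [255, 208])]
scene card [(0.66, [308, 291]), (0.37, [253, 206])]
scene spindle_a_center [(0.57, [358, 220])]
scene loupe_center [(0.7, [219, 174])]
scene tape_center []
{'K': array([[511.55413424,   0.        , 284.58039774],
       [  0.        , 511.55413424, 216.72919974],
       [  0.        ,   0.        ,   1.        ]]), 'k1': 0.0172734825512553, 'rvec': array([ 2.03805833, -0.83675641,  0.44775599]), 'tvec': array([-347.91516859,  233.11518448, 1074.82356273])}
{'clock': 0.6, 'joints': array([-9.46361257e-01,  3.84661383e-01,  7.90898796e-03, -1.64767565e-05,
       -1.19401009e+00, -2.58598705e-01]), 'joint_vel': array([ 0.00143264, -0.00025899, -0.00010725,  0.00035629, -0.00238151,
       -0.00162985]), 'joint_efforts': array([ 4.93706812e-04, -3.91832757e+01,  1.88529521e+01,  4.18877989e+00,
       -4.12756590e-04,  1.06339360e-05]), 'position': array([ 223.59990738, -583.60827873,  204.43648569]), 'ee_rot': array([-1.81896862e-01,  9.83317615e-01, -1.20237859e-05,  1.41559113e-05]), 'contact_force': array([-0.14655895, -0.2340137 , -0.10163589]), 'wrist_torque': array([ 0.04644487,  0.03414715, -0.02357628]), 'gripper_width': 85.4717763126011}
```

View pics/top0.png

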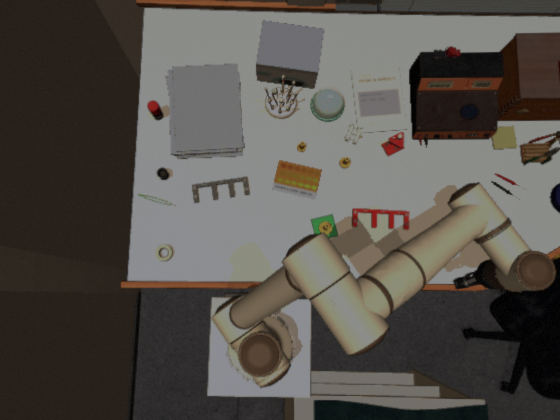

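View pics/scene0.png

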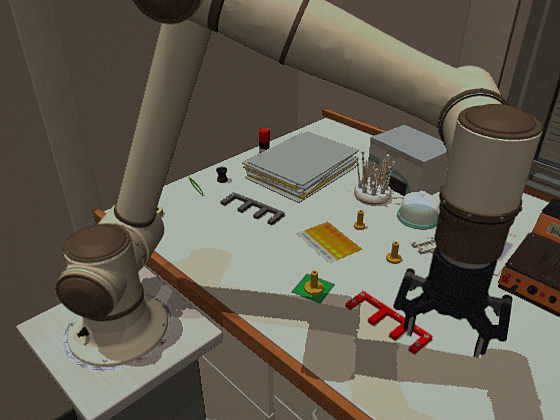

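```bash
python3 - <<'E'
import cv2,numpy as np
a=cv2.imread('pics/top0.png');s=cv2.imread('pics/scene0.png')
c=lambda i,x,y,w,h,f:cv2.resize(i[y:y+h,x:x+w],None,fx=f,fy=f,interpolation=cv2.INTER_CUBIC)
o=np.zeros((600,800,3),np.uint8)
o[:300,:400]=c(a,180,165,80,60,5)[:300,:400]
o[:300,400:]=c(a,290,130,80,60,5)
o[300:,:400]=c(a,295,200,80,60,5)
o[300:,400:]=c(s,210,180,80,60,5)
cv2.imwrite('pics/crop0.png',o)
E
```

```text
(no output)
```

View pics/crop0.png

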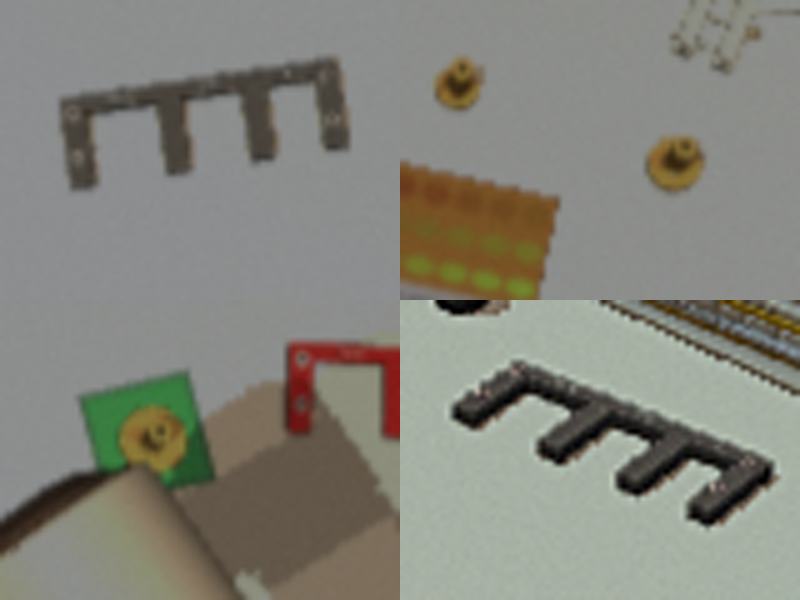

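```bash
python3 - <<'E'
from h import *
# gauge corners in top (crop/5+offset)
c=lambda x,y,ox,oy:[ox+x/5,oy+y/5]
g=[c(62,97,180,165),c(338,57,180,165),c(348,150,180,165),c(84,188,180,165)]
print('gauge',toworld('top',g,12).round(1))
o=lambda x,y:c(x-0,y,0,0)
print('card spindle foot',toworld('top',[c(153,438-300,295,200)],8).round(1))
print('card',toworld('top',[c(80,400-300,295,200),c(188,370-300,295,200),c(215,480-300,295,200)],0).round(1))
print('others',toworld('top',[c(459-400,85,290,130),c(675-400,163,290,130)],8).round(1))
print('loupe,tape',toworld('top',[[163,174],[165,253]],[30,18]).round(1))
print('card stem scene',toworld('scene',[[315,290],[314,272]],[8,50]).round(1))
print('red',toworld('top',[[353,208],[409,208],[408,230]],12).round(1))
E
```

```text
gauge [[508.8 231.1  12. ]
 [540.2  50.7  12. ]
 [477.8  42.4  12. ]
 [448.5 214.1  12. ]]
card spindle foot [[ 376.1 -208.4    8. ]]
card [[ 401.2 -161.3    0. ]
 [ 422.8 -232.4    0. ]
 [ 350.4 -250.1    0. ]]
others [[ 646.3 -127.8    8. ]
 [ 596.  -272.5    8. ]]
loupe,tape [[537.2 325.2  30. ]
 [281.6 307.1  18. ]]
card stem scene [[ 373.  -215.9    8. ]
 [ 380.2 -204.3   50. ]]
red [[ 442.4 -297.7   12. ]
 [ 446.6 -481.1   12. ]
 [ 373.9 -476.1   12. ]]
```

>>> jog_arm:
  rows:
    - [[-3.1,3.3,0],[0,0,0],8.5]
    - [[-3.1,3.3,0],[0,0,0],8.5]
    - [[-3.1,3.3,0],[0,0,0],8.5]
    - [[-3.1,3.3,0],[0,0,0],8.5]
    - [[-3.1,3.3,0],[0,0,0],8.5]
    - [[-3.1,3.3,0],[0,0,0],8.5]
    - [[-3.1,3.3,0],[0,0,0],8.5]
    - [[-3.1,3.3,0],[0,0,0],8.5]
    - [[-3.1,3.3,0],[0,0,0],8.5]
    - [[0,0,0],[0,0,5],8.5]

```text
clock: 1.85
position: [378.9, -204.3, 204.9]
ee_rot: [-0.14, 0.99, -0.0, 0.001]
contact_force: [0.7, -1.2, -0.3]
gripper_width: 85.0
```

>>> jog_arm:
  rows:
    - [[0,0,0],[0,0,6],8.5]
    - [[0,0,0],[0,0,0],8.5]

```text
clock: 2.1
position: [378.0, -206.3, 204.6]
ee_rot: [-0.088, 0.996, -0.0, 0.0]
contact_force: [-0.0, 0.2, 0.2]
gripper_width: 85.1
```

```bash
python3 - <<'E'
from h import *
s=arm.read_state();print(s['position'],s['ee_rot'],s['clock'],s['contact_force'])
M=cm('wrist');save('w1.png',eyes.get_image('wrist'))
import pickle;pickle.dump(M,open('w1.pkl','wb'))
for k in ('spindle_a_center','card'):
    d=nets.boxes_of('wrist',k);print(k,[(round(e['conf'],2),e['position'][0]*560,e['position'][1]*420) for e in d])
    for e in d: print(toworld('wrist',[e['position'][0]*560,e['position'][1]*420],25 if k[0]=='s' else 0,M))
save('t1.png',eyes.get_image('top'))
E
```

```text
[ 377.96667248 -206.30640889  204.6042385 ] [-8.76255922e-02  9.96153447e-01 -5.33679484e-05  2.48787722e-04] 2.1 [-0.00869317  0.15935999  0.1507619 ]
spindle_a_center []
card [(0.68, 305.312, 183.288)]
[[ 384.13028125 -180.45222021    0.        ]]
```

View pics/w1.png

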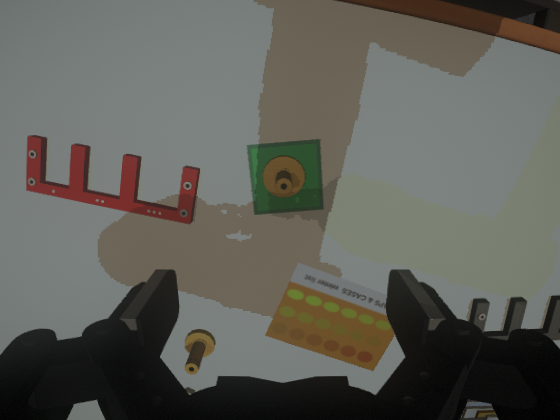

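```bash
python3 - <<'E'
from h import *
import pickle
M=pickle.load(open('w1.pkl','rb'))
print('cam',-M[2].T@M[3])
im=cv2.imread('pics/w1.png');hsv=cv2.cvtColor(im,cv2.COLOR_BGR2HSV)
print([hsv[y,x] for y,x in [(165,284),(165,270),(150,255),(178,284),(190,270)]])
m=cv2.inRange(hsv,(8,80,20),(32,255,255));m[:140]=0;m[215:]=0;m[:,:250]=0;m[:,322:]=0
n,l,st,c=cv2.connectedComponentsWithStats(m);i=1+st[1:,4].argmax();print(st[i])
cnt=max(cv2.findContours((l==i).astype('uint8'),0,2)[0],key=cv2.contourArea)
W=toworld('wrist',cv2.convexHull(cnt).reshape(-1,2).astype(float),8,M)[:,:2]
(cx,cy),r=cv2.minEnclosingCircle(W.astype('float32'));print(cx,cy,2*r, cv2.fitEllipse(W.astype('float32')))
g=cv2.inRange(hsv,(40,80,20),(85,255,255))
cn=max(cv2.findContours(g,0,2)[0],key=cv2.contourArea)
W=toworld('wrist',cn.reshape(-1,2).astype(float),0.5,M)[:,:2];print('card',cv2.minAreaRect(W.astype('float32')))
o=cv2.resize(im[125:230,224:344],None,fx=5,fy=5,interpolation=cv2.INTER_CUBIC);cv2.imwrite('pics/w1c.png',o)
t=cv2.imread('pics/t1.png')
cv2.imwrite('pics/t1c.png',cv2.resize(t[160:220,180:260],None,fx=10,fy=10,interpolation=cv2.INTER_CUBIC))
E
```

```text
cam [ 307.07534979 -219.08376372  374.66704577]
[array([ 18, 145, 102], dtype=uint8), array([ 18, 138, 100], dtype=uint8), array([ 63, 117, 118], dtype=uint8), array([ 18, 140,  84], dtype=uint8), array([ 18, 140,  95], dtype=uint8)]
[ 263  156   42   42 1367]
379.4988098144531 -204.78114318847656 43.995582580566406 ((379.46160888671875, -204.931640625), (43.46659851074219, 43.6882209777832), 109.19682312011719)
card ((380.8165588378906, -203.36647033691406), (70.25395965576172, 71.24604797363281), 14.772383689880371)
```

View pics/w1c.png

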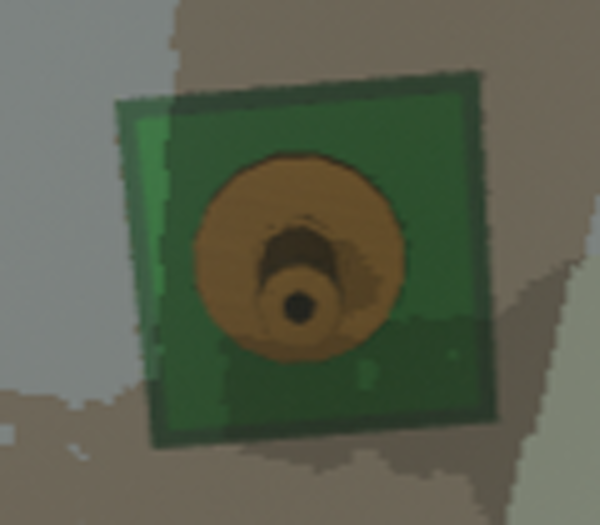

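>>> jog_arm:
  rows:
    - [[-0.17,0.1,3.5],[0,0,0],8.5]
    - [[0,0,3.5],[0,0,0],8.5]
    - [[0,0,3.5],[0,0,0],8.5]
    - [[0,0,3.5],[0,0,0],8.5]
    - [[0,0,3.0],[0,0,0],8.5]
    - [[0,0,1.65],[0,0,0],8.5]
    - [[0,0,0],[0,0,0],8.5]
    - [[0,0,0],[0,0,0],8.5]

```text
clock: 3.3
position: [380.1, -205.4, 18.5]
ee_rot: [-0.087, 0.996, -0.0, 0.001]
contact_force: [-0.4, -0.1, 0.4]
gripper_width: 85.1
```

>>> jog_arm:
  rows:
    - [[0,0,0],[0,0,0],6]
    - [[0,0,0],[0,0,0],4]
    - [[0,0,0],[0,0,0],2]
    - [[0,0,0],[0,0,0],1]
    - [[0,0,0],[0,0,0],1]
    - [[0,0,0],[0,0,0],1]
    - [[0,0,0],[0,0,0],1]
    - [[0,0,0],[0,0,0],1]

```text
clock: 4.3
position: [379.5, -205.1, 18.3]
ee_rot: [-0.087, 0.996, -0.0, 0.0]
contact_force: [-1.5, 1.1, 4.3]
gripper_width: 11.5
```

>>> jog_arm:
  rows:
    - [[0,0,0],[0,0,0],1]
    - [[0,0,0],[0,0,0],1]

```text
clock: 4.55
position: [379.5, -205.1, 18.3]
ee_rot: [-0.087, 0.996, -0.0, 0.0]
contact_force: [-1.4, 1.8, 5.9]
gripper_width: 11.3
```

```bash
python3 - <<'E'
from h import *
s=arm.read_state();print(s['position'],s['gripper_width'],s['contact_force'])
a=eyes.get_image('wrist');b=eyes.get_image('scene')
save('w2.png',np.hstack([cv2.resize(a[120:330,140:420],(400,300)),cv2.resize(b[225:345,240:400],(400,300),interpolation=cv2.INTER_CUBIC)]))
E
```

```text
[ 379.53191031 -205.1360594    18.2898562 ] 11.321671446991209 [-1.4153563   1.81698879  5.85360179]
```

View pics/w2.png

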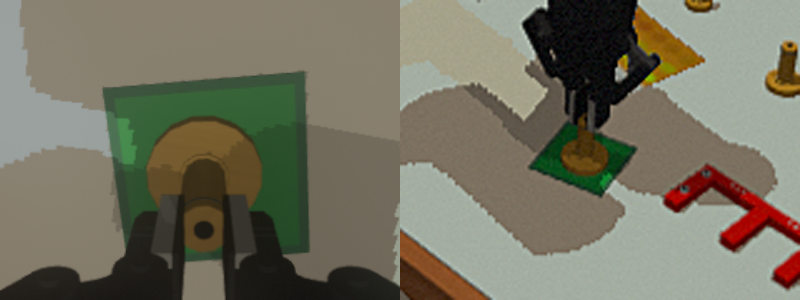

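>>> jog_arm:
  rows:
    - [[0,0,-1],[0,0,0],1]
    - [[0,0,-3],[0,0,0],1]
    - [[0,0,-4],[0,0,0],1]
    - [[0,0,-4],[0,0,0],1]
    - [[-1,2,-2],[0,0,0],1]
    - [[-2.2,3.9,0],[0,0,0],1]
    - [[-2.2,3.9,0],[0,0,0],1]
    - [[-2.2,3.9,0],[0,0,0],1]
    - [[-2.2,3.9,0],[0,0,0],1]
    - [[-2.2,3.9,0],[0,0,0],1]

```text
clock: 5.9
position: [460.3, 28.7, 158.1]
ee_rot: [-0.087, 0.996, 0.0, -0.0]
contact_force: [0.3, -0.5, -0.5]
gripper_width: 11.5
```

>>> jog_arm:
  rows:
    - [[-2.2,3.9,0],[0,0,0],1]
    - [[-2.2,3.9,0],[0,0,0],1]
    - [[-1,2.2,0],[0,0,0],1]
    - [[0,0,0],[0,0,0],1]
    - [[0,0,0],[0,0,0],1]

```text
clock: 6.52
position: [495.5, 134.3, 157.7]
ee_rot: [-0.086, 0.996, -0.0, -0.001]
contact_force: [0.2, -0.8, -1.4]
gripper_width: 11.9
```

```bash
python3 - <<'E'
from h import *
import pickle
s=arm.read_state();print(s['position'],s['ee_rot'],s['gripper_width'],s['contact_force'])
M=cm('wrist');a=eyes.get_image('wrist');save('w3.png',a);pickle.dump(M,open('w3.pkl','wb'))
E
```

```text
[495.50597348 134.27849563 157.70877788] [-8.64808885e-02  9.96253283e-01 -2.12276767e-04 -6.38078573e-04] 11.910056213266929 [ 0.23638214 -0.76971706 -1.38278794]
```

View pics/w3.png

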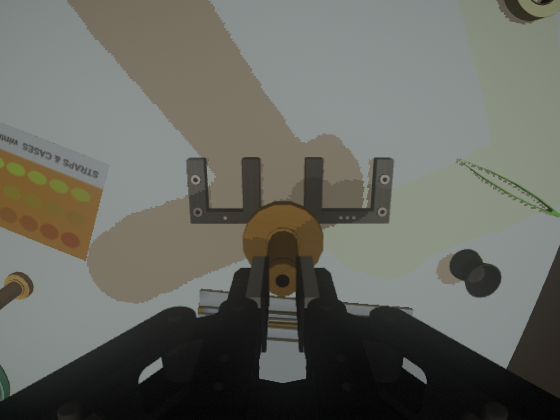

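```bash
python3 - <<'E'
import cv2
im=cv2.imread('pics/w3.png')
cv2.imwrite('pics/w3c.png',cv2.resize(im[150:230,180:400],None,fx=3.6,fy=3.6,interpolation=cv2.INTER_CUBIC))
E
```

```text
(no output)
```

View pics/w3c.png

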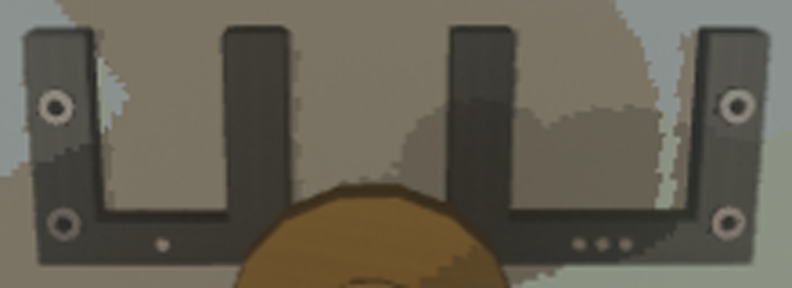

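```bash
cat > fit.py <<'E'
from h import *
from scipy.optimize import minimize
def boxes():
    L=[(18-0,30,-92,92)] if False else [(18,30,-92,92)]
    y=-92
    for w in (33,40,47,0):
        L.append((-30,18.5,y,y+16)); y+=16+w
    return L
def sil(p,M,S=4,shape=(420,560)):
    out=np.zeros((shape[0]*S,shape[1]*S),np.uint8)
    c,s=np.cos(p[2]),np.sin(p[2])
    for a,b,d,e in boxes():
        P=np.array([[x,y,z] for x in(a,b) for y in(d,e) for z in(0,12)],float)
        Q=np.c_[p[0]+c*P[:,0]-s*P[:,1],p[1]+s*P[:,0]+c*P[:,1],P[:,2]]
        uv=proj('wrist',Q,M)
        h=cv2.convexHull(((uv+0.5)*S*16-8).round().astype(np.int32))
        cv2.fillConvexPoly(out,h,255,shift=4)
    return cv2.resize(out,shape[::-1],interpolation=cv2.INTER_AREA)/255.
def fit(img,M,valid,thr=75,p0=(494,134.6,.173)):
    g=cv2.cvtColor(img,cv2.COLOR_BGR2GRAY).astype(float)
    D=np.clip((thr+12-g)/24,0,1)
    def f(q):
        p=(p0[0]+q[0],p0[1]+q[1],p0[2]+q[2]/100)
        s=sil(p,M);near=valid
        return (np.abs(s-D)*near).sum()/100
    best=None
    for dx in (-6,0,6):
        r=minimize(f,[dx,0,0],method='Nelder-Mead',options=dict(initial_simplex=np.array([[dx,0,0],[dx+3,0,0],[dx,3,0],[dx,0,2.]]),xatol=.02,fatol=1e-3))
        if best is None or r.fun<best.fun: best=r
    q=best.x;return (p0[0]+q[0],p0[1]+q[1],p0[2]+q[2]/100),best.fun
E
python3 - <<'E'
from fit import *
import pickle
M=pickle.load(open('w3.pkl','rb'));im=cv2.imread('pics/w3.png')
g=cv2.cvtColor(im,cv2.COLOR_BGR2GRAY)
print(g[180,195],g[190,250],g[180,230],g[185,300],g[200,330],g[165,340],g[195,340])
v=np.zeros((420,560));v[140:228,180:405]=1
v[195:,235:330]=0
for thr in (65,75,85):
    p,f=fit(im,M,v,thr);print(thr,np.round(p,4),np.degrees(p[2]),f)
s=sil(p,M);e=cv2.morphologyEx((s>.5).astype('uint8'),cv2.MORPH_GRADIENT,np.ones((2,2)))
o=im.copy();o[e>0]=(0,0,255)
cv2.imwrite('pics/w3f.png',cv2.resize(o[150:230,180:400],None,fx=3.6,fy=3.6,interpolation=cv2.INTER_NEAREST))
E
```

```text
53 58 116 95 96 116 96
65 [4.997178e+02 1.417304e+02 1.721000e-01] 9.861722001367111 25.892269607843136
75 [4.995118e+02 1.416537e+02 1.722000e-01] 9.866834656966127 15.856303921568632
85 [4.994751e+02 1.417803e+02 1.721000e-01] 9.861158758861487 8.88895588235294
```

View pics/w3f.png

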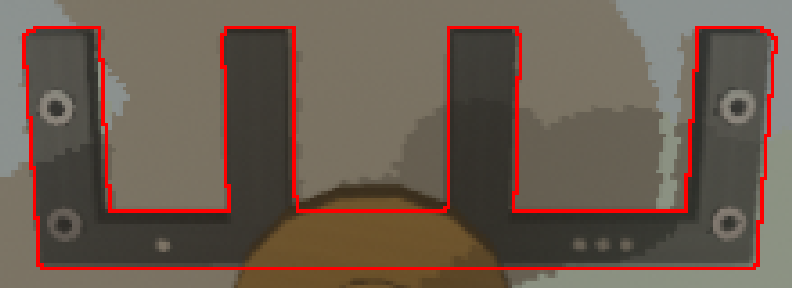

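```bash
cat >> fit.py <<'E'
def foot(img,M,ztop,lim):
    hsv=cv2.cvtColor(img,cv2.COLOR_BGR2HSV);m=cv2.inRange(hsv,(8,80,20),(32,255,255))
    x0,x1,y0,y1=lim;k=np.zeros_like(m);k[y0:y1,x0:x1]=255;m&=k
    cnt=max(cv2.findContours(m,0,2)[0],key=cv2.contourArea).reshape(-1,2).astype(float)
    from scipy.optimize import least_squares
    th=np.linspace(0,2*np.pi,90)
    def hull(c):
        P=np.r_[np.c_[c[0]+22*np.cos(th),c[1]+22*np.sin(th),0*th+ztop],np.c_[c[0]+22*np.cos(th),c[1]+22*np.sin(th),0*th+ztop-8]]
        return cv2.convexHull(proj('wrist',P,M).astype('float32'))
    def f(c):
        h=hull(c); return [cv2.pointPolygonTest(h,(float(a),float(b)),True) for a,b in cnt if b<yc]
    yc=(y0+y1)/2+0
    W=toworld('wrist',cnt,ztop,M)[:,:2].mean(0)
    r=least_squares(f,W,loss='soft_l1',diff_step=1e-3);return r.x,np.abs(f(r.x)).mean()
E
python3 - <<'E'
from fit import *
import pickle
M=pickle.load(open('w3.pkl','rb'));im=cv2.imread('pics/w3.png')
print(foot(im,M,147.4,(230,330,195,275)))
M=pickle.load(open('w1.pkl','rb'));im=cv2.imread('pics/w1.png')
print(foot(im,M,8.5,(250,320,145,210)))
def R(q):
    from scipy.spatial.transform import Rotation as r;return r.from_quat(q).as_matrix()
s=arm.read_state();Rt=R(s['ee_rot']);print(Rt.round(3))
c,sn=np.cos(.1721),np.sin(.1721)
for n,y in (('o1',-59.5),('o2',-7.),('o3',52.5)):
    for d in (-30,) : pass
    P=np.array([499.5+c*-30-sn*y,141.7+sn*-30+c*y]);print(n,P)
E
```

```text
(array([496.73849745, 134.51449155]), np.float64(0.4172861674114173))
(array([ 381.11230424, -204.58553954]), np.float64(0.27882673948076314))
[[-0.985 -0.172 -0.001]
 [-0.172  0.985 -0.   ]
 [ 0.001 -0.    -1.   ]]
o1 [480.13265697  77.94142392]
o2 [471.14194259 129.66585775]
o3 [460.95246629 188.28688275]
```

>>> jog_arm:
  rows:
    - [[2,-1.5,0],[0,0,0],1]
    - [[3,-2.3,0],[0,0,0],1]
    - [[2,-1.5,2],[0,0,0],1]
    - [[0,0,4],[0,0,0],1]
    - [[0,0,4],[0,0,0],1]
    - [[0,0,2],[0,0,0],1]
    - [[0,0,1],[0,0,0],1]
    - [[0,0,0],[0,0,0],1]
    - [[0,0,0],[0,0,0],1]

```text
clock: 7.7
position: [437.3, 71.0, 28.9]
ee_rot: [-0.087, 0.996, 0.0, 0.001]
contact_force: [0.1, -0.3, -1.1]
gripper_width: 11.3
```

```bash
python3 - <<'E'
from fit import *
import pickle
s=arm.read_state();print(s['position'],s['ee_rot'],s['gripper_width'],s['contact_force'])
M=cm('wrist');a=eyes.get_image('wrist');save('w4.png',a);pickle.dump(M,open('w4.pkl','wb'))
E
```

```text
[437.27969144  71.04873509  28.85952972] [-8.67679581e-02  9.96227946e-01  3.85694873e-04  1.02546988e-03] 11.286147490406755 [ 0.12185673 -0.25714981 -1.05088336]
```

View pics/w4.png

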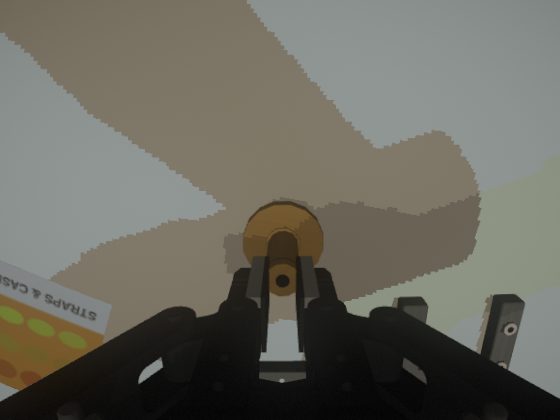

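>>> jog_arm:
  rows:
    - [[0,-0.05,0.8],[0,0,0],1]
    - [[-1,0,0],[0,0,0],1]
    - [[-1,0,0],[0,0,0],1]
    - [[-0.2,0,0],[0,0,0],1]
    - [[0,0,0],[0,0,0],1]
    - [[0,0,0],[0,0,0],1]

```text
clock: 8.5
position: [458.0, 74.0, 19.9]
ee_rot: [-0.087, 0.996, -0.0, -0.0]
contact_force: [-0.5, -0.1, -1.6]
gripper_width: 11.5
```

>>> jog_arm:
  rows:
    - [[-0.2,0,0],[0,0,0],1]
    - [[-0.1,0,0],[0,0,0],1]

```text
clock: 8.75
position: [461.3, 74.7, 20.0]
ee_rot: [-0.087, 0.996, 0.0, 0.0]
contact_force: [-0.9, -0.0, -1.4]
gripper_width: 11.5
```

>>> jog_arm:
  rows:
    - [[-0.1,0,0],[0,0,0],1]
    - [[-0.1,0,0],[0,0,0],1]

```text
clock: 9.0
position: [463.2, 75.0, 19.9]
ee_rot: [-0.087, 0.996, 0.0, 0.0]
contact_force: [0.3, 0.2, -1.2]
gripper_width: 11.3
```

>>> jog_arm:
  rows:
    - [[-0.1,0,0],[0,0,0],1]
    - [[0,0,0],[0,0,0],1]

```text
clock: 9.25
position: [464.2, 75.2, 19.9]
ee_rot: [-0.087, 0.996, -0.0, 0.0]
contact_force: [-0.8, -0.3, -1.4]
gripper_width: 11.6
```

>>> jog_arm:
  rows:
    - [[-0.1,0,0],[0,0,0],1]
    - [[0,0,0],[0,0,0],1]

```text
clock: 9.5
position: [465.2, 75.4, 19.9]
ee_rot: [-0.087, 0.996, 0.0, 0.0]
contact_force: [-0.2, 0.3, -1.6]
gripper_width: 11.3
```

>>> jog_arm:
  rows:
    - [[-0.1,0,0],[0,0,0],1]
    - [[0,0,0],[0,0,0],1]

```text
clock: 9.75
position: [466.0, 75.4, 19.9]
ee_rot: [-0.087, 0.996, -0.0, -0.0]
contact_force: [-1.0, 0.1, -1.3]
gripper_width: 11.5
```

>>> jog_arm:
  rows:
    - [[-0.1,0,0],[0,0,0],1]
    - [[0,0,0],[0,0,0],1]

```text
clock: 10.0
position: [466.9, 75.6, 19.8]
ee_rot: [-0.087, 0.996, -0.0, -0.0]
contact_force: [0.7, -0.1, -0.8]
gripper_width: 11.3
```

>>> jog_arm:
  rows:
    - [[-0.1,0,0],[0,0,0],1]
    - [[0,0,0],[0,0,0],1]

```text
clock: 10.25
position: [467.9, 75.7, 19.8]
ee_rot: [-0.087, 0.996, -0.0, -0.0]
contact_force: [-1.6, 0.1, -1.2]
gripper_width: 11.6
```

```bash
python3 - <<'E'
from fit import *
import pickle
s=arm.read_state();print(s['position'],s['ee_rot'],s['gripper_width'],s['contact_force'],s['wrist_torque'])
M=cm('wrist');a=eyes.get_image('wrist');b=eyes.get_image('scene');t=eyes.get_image('top');pickle.dump(M,open('w5.pkl','wb'))
save('w5.png',np.hstack([cv2.resize(a[180:390,140:420],(400,300)),cv2.resize(b[150:255,200:340],(400,300),interpolation=cv2.INTER_CUBIC)]))
E
```

```text
[467.8622805   75.70907859  19.84729993] [-8.67636050e-02  9.96228863e-01 -1.41720025e-04 -3.29966811e-04] 11.649395604112474 [-1.57777371  0.06964231 -1.18260918] [-0.24859036  0.37444067  0.00702395]
```

View pics/w5.png

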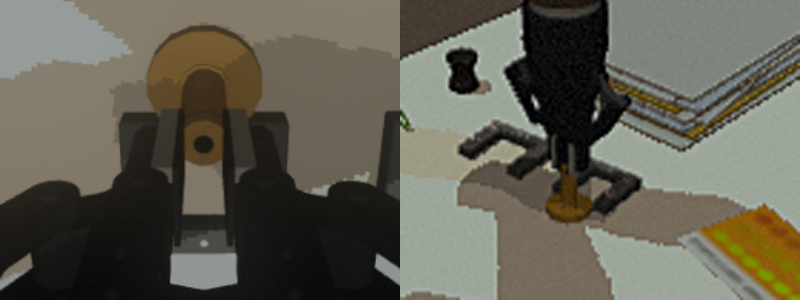

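>>> jog_arm:
  rows:
    - [[-0.1,0,0],[0,0,0],1]
    - [[0,0,0],[0,0,0],1]

```text
clock: 10.65
position: [468.9, 75.9, 19.9]
ee_rot: [-0.087, 0.996, -0.0, -0.0]
contact_force: [-1.5, -1.0, -0.3]
gripper_width: 11.8
```

>>> jog_arm:
  rows:
    - [[-0.1,0,0],[0,0,0],1]
    - [[0,0,0],[0,0,0],1]

```text
clock: 10.9
position: [469.8, 76.1, 19.9]
ee_rot: [-0.087, 0.996, -0.0, -0.0]
contact_force: [-3.0, -1.5, 1.6]
gripper_width: 11.5
```

>>> jog_arm:
  rows:
    - [[-0.1,0,0],[0,0,0],1]
    - [[0,0,0],[0,0,0],1]

```text
clock: 11.15
position: [470.8, 76.2, 20.1]
ee_rot: [-0.087, 0.996, -0.0, -0.0]
contact_force: [-4.4, -1.9, 4.8]
gripper_width: 11.4
```

>>> jog_arm:
  rows:
    - [[1,0,0],[0,0,0],1]
    - [[2,0,-1],[0,0,0],1]
    - [[1,0,-2],[0,0,0],1]
    - [[0,0,0],[0,0,0],1]

```text
clock: 11.65
position: [432.8, 70.5, 51.1]
ee_rot: [-0.087, 0.996, 0.001, 0.003]
contact_force: [0.2, 0.3, -1.3]
gripper_width: 11.4
```

```bash
python3 - <<'E'
from fit import *
import pickle
s=arm.read_state();print(s['position'],s['ee_rot'],s['gripper_width'],s['contact_force'],s['wrist_torque'])
M=cm('wrist');a=eyes.get_image('wrist');b=eyes.get_image('scene');pickle.dump(M,open('w6.pkl','wb'));save('w6r.png',a)
save('w6.png',np.hstack([cv2.resize(a[180:390,140:420],(400,300)),cv2.resize(b[165:225,220:300],(400,300),interpolation=cv2.INTER_CUBIC)]))
im=cv2.imread('pics/w6r.png');z=s['position'][2]
print(foot(im,M,z-10.3,(230,330,195,275)))
im=cv2.imread('pics/w4.png');print(foot(im,pickle.load(open('w4.pkl','rb')),28.9-10.3,(230,330,195,275)))
E
```

```text
[432.83863207  70.51252374  51.07770411] [-0.08718846  0.99618756  0.00122314  0.00264825] 11.430956578861737 [ 0.22915683  0.30077574 -1.30564571] [0.05748544 0.00557751 0.00082941]
(array([434.32704548,  70.67135791]), np.float64(0.4230492534232016))
(array([438.59426694,  71.3849587 ]), np.float64(0.4495495698514228))
```

View pics/w6.png

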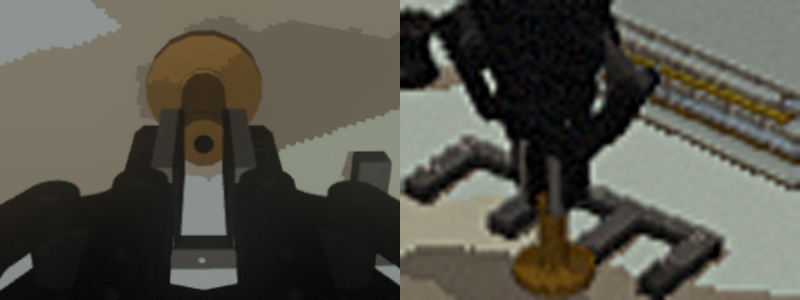

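>>> jog_arm:
  rows:
    - [[0,0,1.5],[0,0,0],1]
    - [[0,0,1.3],[0,0,0],1]
    - [[-1.5,0,0],[0,0,0],1]
    - [[-1.5,0,0],[0,0,0],1]
    - [[-0.5,0,0],[0,0,0],1]
    - [[0,0,0],[0,0,0],1]
    - [[0,0,0],[0,0,0],1]

```text
clock: 12.62
position: [466.0, 75.5, 22.0]
ee_rot: [-0.087, 0.996, 0.0, 0.0]
contact_force: [-0.3, -0.2, -2.2]
gripper_width: 11.3
```

>>> jog_arm:
  rows:
    - [[-0.2,0,0],[0,0,0],1]
    - [[-0.2,0,0],[0,0,0],1]
    - [[0,0,0],[0,0,0],1]

```text
clock: 13.0
position: [469.6, 76.0, 21.9]
ee_rot: [-0.087, 0.996, -0.0, -0.001]
contact_force: [-2.1, 0.5, 0.3]
gripper_width: 11.5
```

>>> jog_arm:
  rows:
    - [[-0.2,0,0],[0,0,0],1]
    - [[0,0,0],[0,0,0],1]

```text
clock: 13.25
position: [471.6, 76.3, 21.8]
ee_rot: [-0.087, 0.996, -0.0, -0.001]
contact_force: [-2.7, -0.9, 0.6]
gripper_width: 11.4
```

```bash
python3 - <<'E'
from fit import *
import pickle
s=arm.read_state();print(s['position'],s['ee_rot'],s['gripper_width'],s['contact_force'],s['wrist_torque'])
M=cm('wrist');a=eyes.get_image('wrist');pickle.dump(M,open('w7.pkl','wb'));save('w7r.png',a)
im=cv2.imread('pics/w7r.png');z=s['position'][2]
print(foot(im,M,z-10.3,(230,330,195,275)))
cv2.imwrite('pics/w7.png',cv2.resize(im[180:360,170:410],None,fx=3.3,fy=3.3,interpolation=cv2.INTER_CUBIC))
E
```

```text
[471.5990137   76.33796398  21.82564703] [-8.67184252e-02  9.96232675e-01 -2.08392517e-04 -5.73152236e-04] 11.35170878224474 [-2.71518115 -0.94384997  0.62020808] [-0.2124383   0.99642733 -0.0216629 ]
(array([467.99801886,  75.66811351]), np.float64(0.37026245799391266))
```

View pics/w7.png

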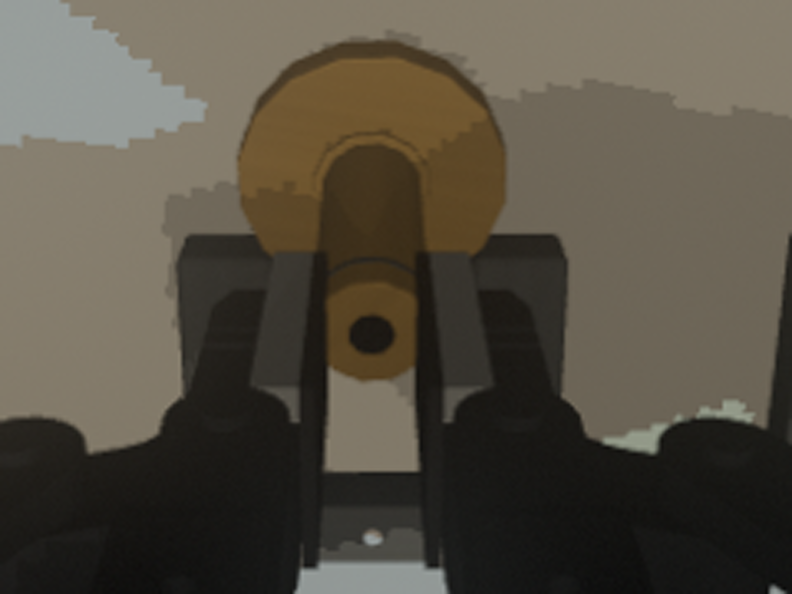

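>>> jog_arm:
  rows:
    - [[1,0,0],[0,0,0],1]
    - [[2,0,0],[0,0,0],1]
    - [[0,2,0],[0,0,0],1]
    - [[0,2,0],[0,0,0],1]
    - [[0,1.25,0],[0,0,0],1]
    - [[0,0,0],[0,0,0],1]
    - [[-1.2,0,0],[0,0,0],1]
    - [[-1.2,0,0],[0,0,0],1]
    - [[0,0,0],[0,0,0],1]
    - [[0,0,0],[0,0,0],1]

```text
clock: 14.55
position: [456.9, 126.7, 21.6]
ee_rot: [-0.086, 0.996, -0.0, -0.0]
contact_force: [0.2, -1.1, -1.6]
gripper_width: 11.6
```

```bash
python3 - <<'E'
from fit import *
import pickle
s=arm.read_state();print(s['position'],s['ee_rot'],s['gripper_width'],s['contact_force'],s['wrist_torque'])
M=cm('wrist');a=eyes.get_image('wrist');pickle.dump(M,open('w8.pkl','wb'));save('w8r.png',a)
im=cv2.imread('pics/w8r.png');z=s['position'][2]
print(foot(im,M,z-10.3,(230,330,195,275)))
cv2.imwrite('pics/w8.png',cv2.resize(im[180:360,170:410],None,fx=3.3,fy=3.3,interpolation=cv2.INTER_CUBIC))
E
```

```text
[456.86958816 126.73049961  21.62139681] [-8.62993358e-02  9.96269142e-01 -1.63114696e-04 -4.41744350e-04] 11.612713874759917 [ 0.19044933 -1.11564257 -1.5670565 ] [0.04732831 0.02253512 0.06174601]
(array([458.16101382, 126.86556007]), np.float64(0.4560390603140388))
```

View pics/w8.png

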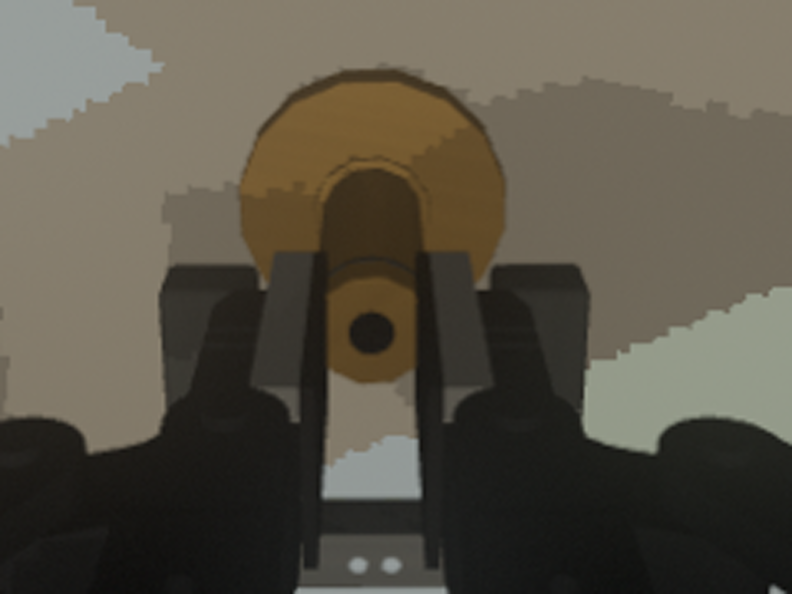

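>>> jog_arm:
  rows:
    - [[-0.3,0.05,0],[0,0,0],1]
    - [[-0.3,0,0],[0,0,0],1]
    - [[-0.2,0,0],[0,0,0],1]
    - [[0,0,0],[0,0,0],1]
    - [[0,0,0],[0,0,0],1]

```text
clock: 15.22
position: [464.4, 128.7, 21.7]
ee_rot: [-0.087, 0.996, -0.0, -0.001]
contact_force: [-1.5, -1.6, -1.4]
gripper_width: 11.4
```

>>> jog_arm:
  rows:
    - [[-0.2,0,0],[0,0,0],1]
    - [[0,0,0],[0,0,0],1]

```text
clock: 15.48
position: [466.4, 129.1, 21.8]
ee_rot: [-0.087, 0.996, -0.0, -0.001]
contact_force: [-1.4, -2.9, 0.1]
gripper_width: 11.2
```

>>> jog_arm:
  rows:
    - [[-0.2,0,0],[0,0,0],1]
    - [[0,0,0],[0,0,0],1]

```text
clock: 15.72
position: [468.3, 129.4, 21.8]
ee_rot: [-0.087, 0.996, -0.0, -0.001]
contact_force: [-3.2, -3.3, 0.1]
gripper_width: 11.2
```

```bash
python3 - <<'E'
from fit import *
import pickle
s=arm.read_state();print(s['position'],s['ee_rot'],s['gripper_width'],s['contact_force'],s['wrist_torque'])
M=cm('wrist');a=eyes.get_image('wrist');save('w9r.png',a)
im=cv2.imread('pics/w9r.png');z=s['position'][2]
print(foot(im,M,z-10.3,(230,330,195,275)))
cv2.imwrite('pics/w9.png',cv2.resize(im[180:360,170:410],None,fx=3.3,fy=3.3,interpolation=cv2.INTER_CUBIC))
E
```

```text
[468.34089407 129.42301596  21.76741369] [-8.67222289e-02  9.96232281e-01 -3.35792073e-04 -6.19638466e-04] 11.194014951773163 [-3.20975457 -3.25044828  0.07957372] [-0.9775679   0.94859462  0.03522975]
(array([464.02179722, 128.50700252]), np.float64(0.35740159891738604))
```

View pics/w9.png

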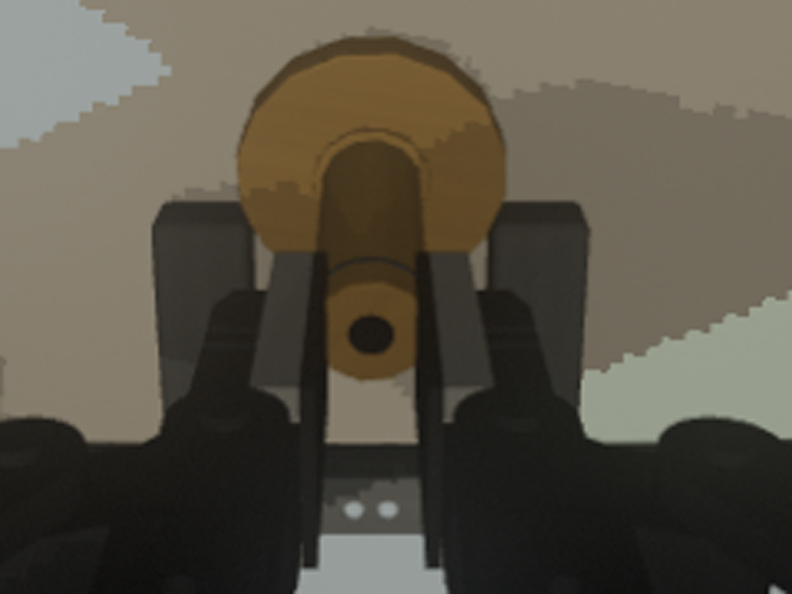

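>>> jog_arm:
  rows:
    - [[1,0,0],[0,0,0],1]
    - [[2,0,0],[0,0,0],1]
    - [[0,2,0],[0,0,0],1]
    - [[0,2,0],[0,0,0],1]
    - [[0,1.92,0],[0,0,0],1]
    - [[0,0,0],[0,0,0],1]
    - [[-1,0,0],[0,0,0],1]
    - [[-0.8,0,0],[0,0,0],1]
    - [[0,0,0],[0,0,0],1]
    - [[0,0,0],[0,0,0],1]

```text
clock: 17.02
position: [446.7, 185.5, 21.7]
ee_rot: [-0.086, 0.996, -0.0, -0.0]
contact_force: [0.5, 0.2, -1.8]
gripper_width: 11.4
```

```bash
python3 - <<'E'
from fit import *
import pickle
s=arm.read_state();print(s['position'],s['ee_rot'],s['gripper_width'],s['contact_force'],s['wrist_torque'])
M=cm('wrist');a=eyes.get_image('wrist');save('w10r.png',a)
im=cv2.imread('pics/w10r.png');z=s['position'][2]
f=foot(im,M,z-10.3,(230,330,195,275));print(f)
d=f[0]-[460.95,188.29];c,sn=np.cos(.1721),np.sin(.1721);print('o3 frame',d[0]*c+d[1]*sn,-d[0]*sn+d[1]*c)
cv2.imwrite('pics/w10.png',cv2.resize(im[180:360,170:410],None,fx=3.3,fy=3.3,interpolation=cv2.INTER_CUBIC))
E
```

```text
[446.65873413 185.51825747  21.6873204 ] [-8.62834910e-02  9.96270575e-01 -1.33911405e-04 -2.88916746e-04] 11.40047991032275 [ 0.51659833  0.24418419 -1.82934215] [-0.01367739  0.02569848 -0.02220643]
(array([447.94399918, 185.64407933]), np.float64(0.3948560755133866))
o3 frame -13.26698563611173 -0.37953352723227285
```

View pics/w10.png

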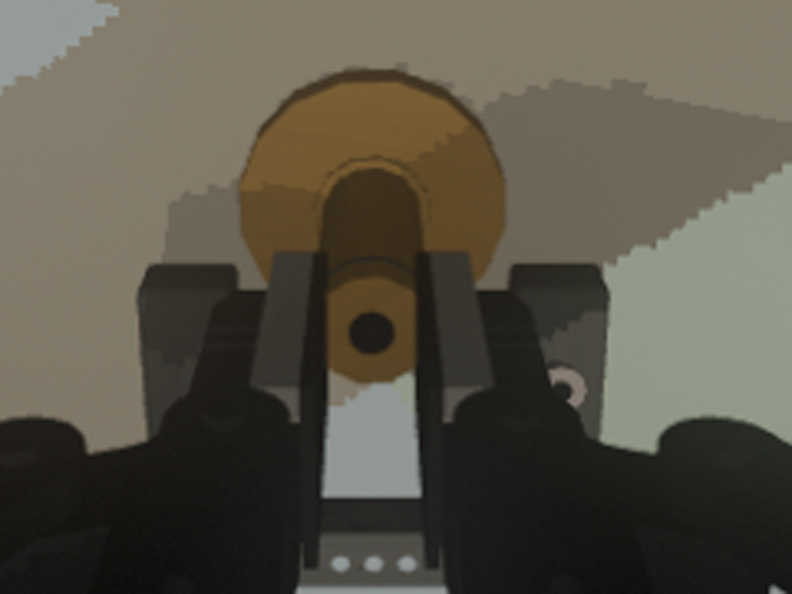

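>>> jog_arm:
  rows:
    - [[-0.5,0.03,0],[0,0,0],1]
    - [[-0.5,0,0],[0,0,0],1]
    - [[-0.4,0,0],[0,0,0],1]
    - [[0,0,0],[0,0,0],1]

```text
clock: 17.58
position: [460.8, 188.9, 21.9]
ee_rot: [-0.087, 0.996, 0.0, 0.0]
contact_force: [0.3, -0.2, -1.7]
gripper_width: 11.5
```

>>> jog_arm:
  rows:
    - [[-0.4,0,0],[0,0,0],1]
    - [[-0.4,0,0],[0,0,0],1]
    - [[0,0,0],[0,0,0],1]

```text
clock: 17.95
position: [468.7, 190.3, 21.9]
ee_rot: [-0.087, 0.996, 0.0, 0.0]
contact_force: [-0.9, 0.1, -1.0]
gripper_width: 11.3
```

```bash
python3 - <<'E'
from fit import *
s=arm.read_state();print(s['position'],s['ee_rot'],s['gripper_width'],s['contact_force'],s['wrist_torque'])
M=cm('wrist');a=eyes.get_image('wrist');save('w11r.png',a)
im=cv2.imread('pics/w11r.png');z=s['position'][2]
f=foot(im,M,z-10.3,(230,330,195,275));print(f)
d=f[0]-[460.95,188.29];c,sn=np.cos(.1721),np.sin(.1721);print('o3 frame',d[0]*c+d[1]*sn,-d[0]*sn+d[1]*c)
cv2.imwrite('pics/w11.png',cv2.resize(im[180:360,170:410],None,fx=3.3,fy=3.3,interpolation=cv2.INTER_CUBIC))
E
```

```text
[468.73353507 190.30218147  21.91670022] [-8.67398996e-02  9.96230980e-01  6.71352406e-05  1.41628312e-04] 11.318610954735503 [-0.87349303  0.12353909 -0.95233403] [-0.0186364   0.0029548  -0.01329647]
(array([470.05491089, 190.49163138]), np.float64(0.43990461828628535))
o3 frame 9.347440000431579 0.6098758767961576
```

View pics/w11.png

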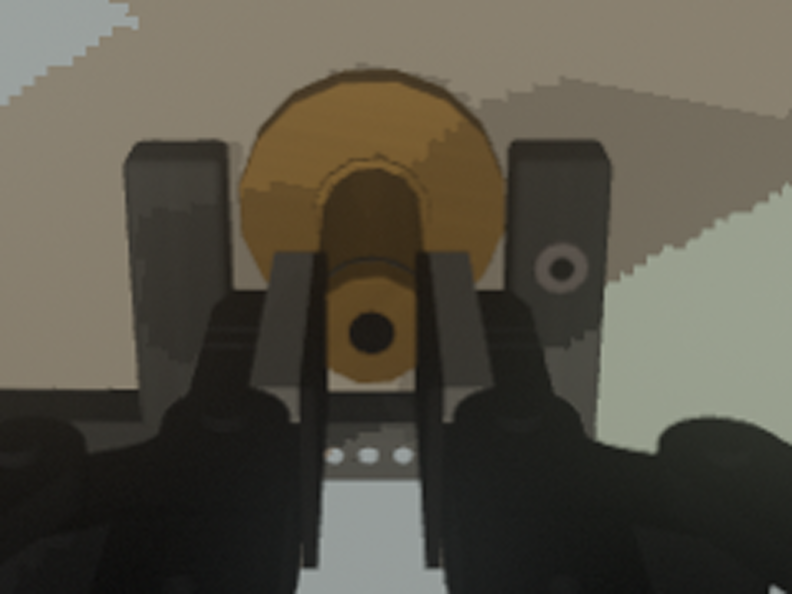

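>>> jog_arm:
  rows:
    - [[0,-0.06,0.25],[0,0,0],1]
    - [[-0.5,0,0],[0,0,0],1]
    - [[-0.5,0,0],[0,0,0],1]
    - [[-0.4,0,0],[0,0,0],1]
    - [[0,0,0],[0,0,0],1]

```text
clock: 18.62
position: [482.6, 192.1, 19.4]
ee_rot: [-0.087, 0.996, 0.0, 0.0]
contact_force: [0.4, 0.3, -1.1]
gripper_width: 11.6
```

>>> jog_arm:
  rows:
    - [[-0.2,0,0],[0,0,0],1]
    - [[-0.2,0,0],[0,0,0],1]
    - [[0,0,0],[0,0,0],1]

```text
clock: 19.0
position: [486.2, 192.7, 19.4]
ee_rot: [-0.087, 0.996, 0.0, -0.0]
contact_force: [0.3, -0.2, -1.1]
gripper_width: 11.7
```

>>> jog_arm:
  rows:
    - [[-0.2,0,0],[0,0,0],1]
    - [[0,0,0],[0,0,0],1]

```text
clock: 19.25
position: [487.8, 192.7, 19.3]
ee_rot: [-0.087, 0.996, -0.0, -0.0]
contact_force: [-1.4, -0.6, -1.1]
gripper_width: 11.5
```

```bash
python3 - <<'E'
from fit import *
s=arm.read_state();print(s['position'],s['ee_rot'],s['gripper_width'],s['contact_force'],s['wrist_torque'])
M=cm('wrist');a=eyes.get_image('wrist');save('w12r.png',a)
im=cv2.imread('pics/w12r.png');z=s['position'][2]
f=foot(im,M,z-10.3,(230,330,195,275));print(f)
d=f[0]-[460.95,188.29];c,sn=np.cos(.1721),np.sin(.1721);print('o3 frame',d[0]*c+d[1]*sn,-d[0]*sn+d[1]*c)
cv2.imwrite('pics/w12.png',cv2.resize(im[180:360,170:410],None,fx=3.3,fy=3.3,interpolation=cv2.INTER_CUBIC))
E
```

```text
[487.80413515 192.72605461  19.32084567] [-8.66935241e-02  9.96234895e-01 -2.43416786e-04 -4.54792888e-04] 11.498197289661505 [-1.43747774 -0.59464554 -1.05120043] [-0.09879883  0.45506503 -0.05649733]
(array([487.359862  , 192.62114357]), np.float64(0.4117267257162145))
o3 frame 26.761433036716635 -0.25557289573367203
```

View pics/w12.png

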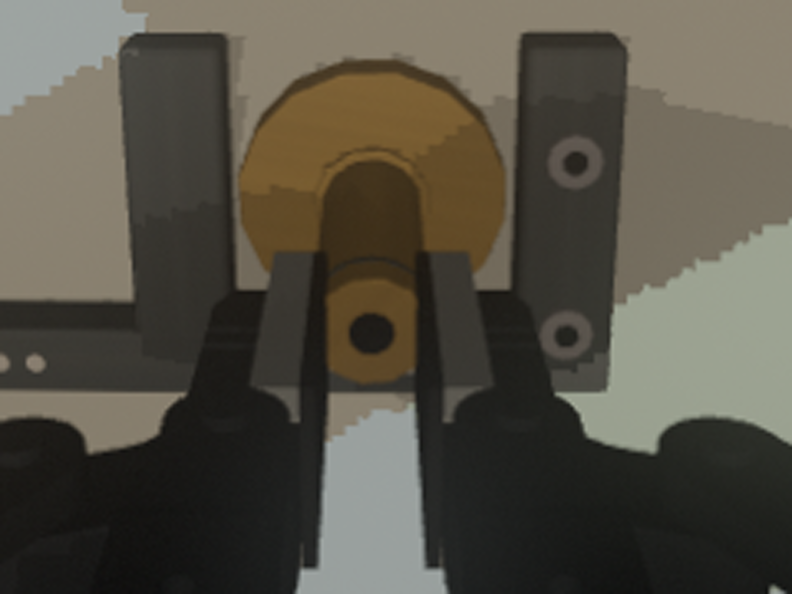

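>>> jog_arm:
  rows:
    - [[0.12,0,0.05],[0,0,0],1]
    - [[0,0,0.05],[0,0,0],1]
    - [[0,0,0],[0,0,0],1]

```text
clock: 19.68
position: [486.9, 192.8, 18.7]
ee_rot: [-0.087, 0.996, -0.0, -0.0]
contact_force: [-0.5, -0.7, 2.7]
gripper_width: 11.5
```

>>> jog_arm:
  rows:
    - [[0,0,0],[0,0,0],1.8]
    - [[0,0,0],[0,0,0],2.3]
    - [[0,0,0],[0,0,0],3]
    - [[0,0,0],[0,0,0],4]
    - [[0,0,0],[0,0,0],5]
    - [[0,0,0],[0,0,0],5]
    - [[0,0,0],[0,0,0],5]

```text
clock: 20.55
position: [487.0, 192.8, 18.4]
ee_rot: [-0.087, 0.996, -0.0, -0.0]
contact_force: [0.6, -0.4, -0.4]
gripper_width: 50.0
```

```bash
python3 - <<'E'
from fit import *
s=arm.read_state();print(s['position'],s['ee_rot'],s['gripper_width'],s['contact_force'],s['wrist_torque'])
M=cm('wrist');a=eyes.get_image('wrist');save('w13r.png',a)
im=cv2.imread('pics/w13r.png')
f=foot(im,M,8,(230,330,195,275));print(f)
d=f[0]-[460.95,188.29];c,sn=np.cos(.1721),np.sin(.1721);print('o3 frame',d[0]*c+d[1]*sn,-d[0]*sn+d[1]*c)
cv2.imwrite('pics/w13.png',cv2.resize(im[180:360,170:410],None,fx=3.3,fy=3.3,interpolation=cv2.INTER_CUBIC))
E
```

```text
[486.96398056 192.80867181  18.40269447] [-8.67979341e-02  9.96225938e-01 -4.03726634e-06 -3.78130525e-06] 50.01637823162078 [ 0.64142124 -0.44478184 -0.44973867] [0.01025897 0.03799207 0.03170253]
(array([487.15634921, 192.83813949]), np.float64(0.42660629549239115))
o3 frame 26.598087593621138 -0.006930675941679176
```

View pics/w13.png

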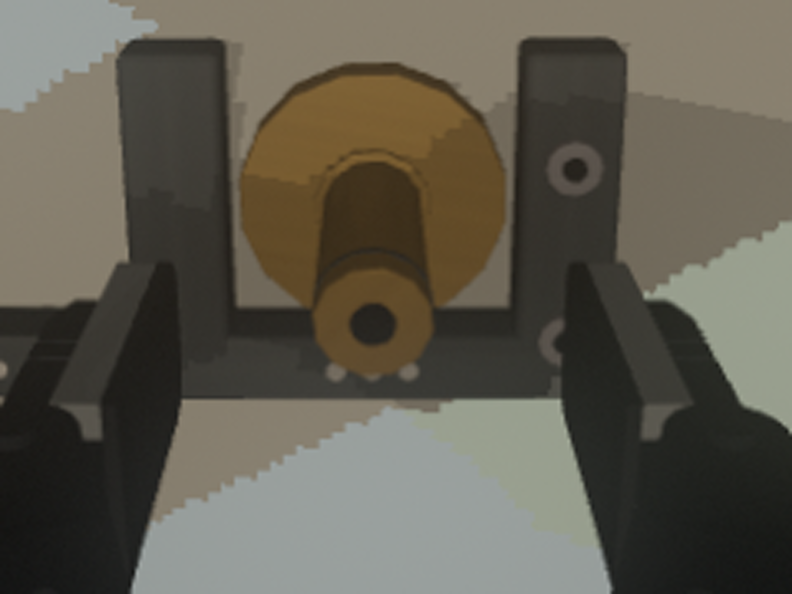

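>>> jog_arm:
  rows:
    - [[0,0,-1],[0,0,0],5]
    - [[0,0,-3],[0,0,0],5]
    - [[0,0,-4],[0,0,0],5]
    - [[0,0,-4],[0,0,0],5]
    - [[0,0,0],[0,0,0],5]
    - [[0,0,0],[0,0,0],5]

```text
clock: 21.35
position: [486.5, 192.6, 138.4]
ee_rot: [-0.087, 0.996, 0.0, -0.0]
contact_force: [0.5, -0.1, -0.7]
gripper_width: 49.8
```

```bash
python3 - <<'E'
from fit import *
s=arm.read_state();print(s['position'],s['contact_force'],s['clock'])
M=cm('wrist');a=eyes.get_image('wrist');save('w14r.png',a)
b=eyes.get_image('top');save('t14.png',b);e=eyes.get_image('scene');save('s14.png',e)
im=cv2.imread('pics/w14r.png')
v=np.zeros((420,560));u=proj('wrist',[[500,141,12]],M)[0];print(u)
f=foot(im,M,8,(230,330,130,240));print(f)
d=f[0]-[460.95,188.29];c,sn=np.cos(.1721),np.sin(.1721);print('o3 frame',d[0]*c+d[1]*sn,-d[0]*sn+d[1]*c)
cv2.imwrite('pics/w14.png',np.hstack([cv2.resize(im[120:270,130:400],(432,240)) if 0 else im[110:290,100:400],cv2.cvtColor(cv2.resize(e[120:300,180:420],(320,240))[:180],cv2.COLOR_RGB2BGR)]))
cv2.imwrite('pics/w14c.png',cv2.resize(im[130:250,220:380],None,fx=5,fy=5,interpolation=cv2.INTER_CUBIC))
E
```

```text
[486.49598965 192.60017266 138.4484132 ] [ 0.53405414 -0.10077283 -0.66837813] 21.35
[219.53843428 196.31200486]
(array([487.21896063, 192.86412688]), np.float64(0.34297166716886945))
o3 frame 26.66422445620668 0.007950495819947001
```

View pics/w14c.png

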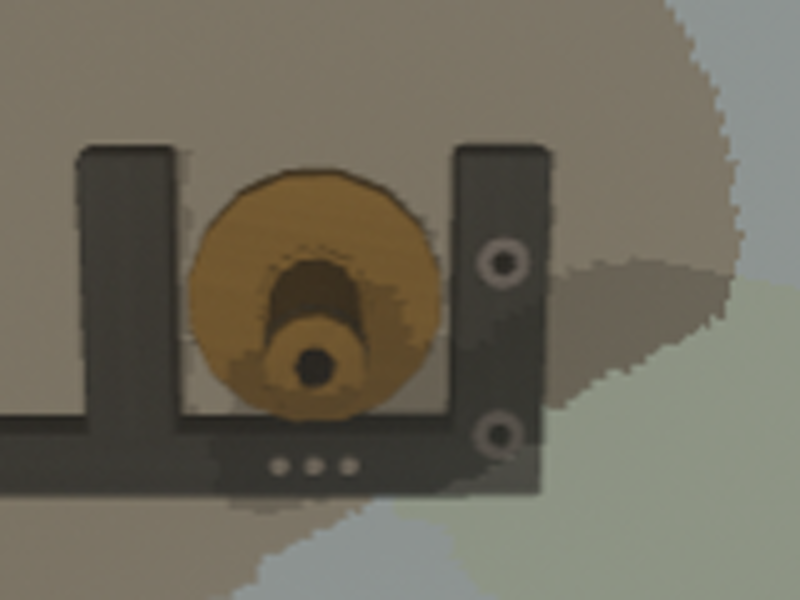

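View pics/s14.png

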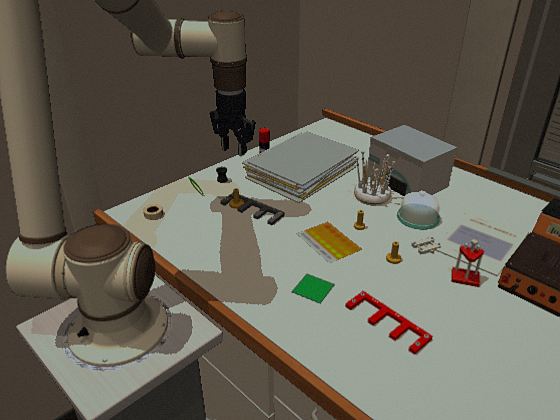

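View pics/w14r.png

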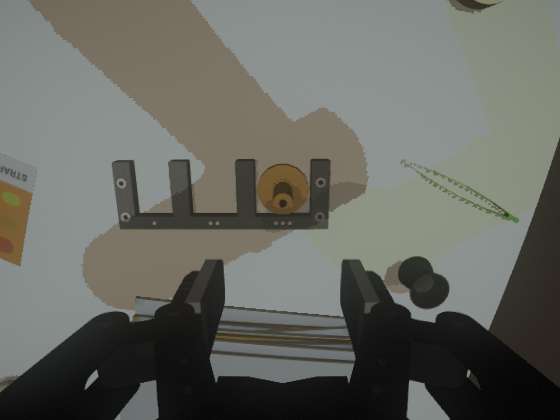

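```bash
python3 -c "
from bench import arm
print(arm.job_done())"
```

```text
the job is handed in; nothing more can be done
None
```

I handed the job in at about 21.5 s. The spindle from the green card is standing in the largest opening (opening 3) of the dark steel gauge. I got no verdict back.

- **Choosing the parts:** the card spindle's foot measured 44 mm in the wrist picture, so it should not fit the two smaller openings. I ignored the red comb, which is a look-alike.
- **Opening 1:** I brought the foot centrally against it twice. The first contact read about 4 N along x but with nearly 5 N upward, so I was not sure it was the gauge and not the worktop. On the second, with the foot held higher, the picture showed it stopped by the jaws, about 3 N.
- **Opening 2:** it was stopped there at about 4–5 N. The sideways part of the force suggests it touched one jaw more than the other, but it looked centred within about 0.5 mm.
- **Opening 3:** it went in, I pushed it to the back wall until it was stopped, lowered it to the worktop and released it.

**Last checks:**
- After I backed off, the wrist picture showed the foot against the back wall, with clear gaps on both sides. It was within about 0.1 mm of centre along the gauge and stood upright.
- The gripper was about 120 mm clear with no contact force.
- The other two spindles, the eyeglass and the tape roll look unmoved in the scene picture, judged by eye.

**Disagreement:** the gauge position fitted from the picture came out about 2 mm nearer along x than the opening contacts suggested. I relied on contact to find the back wall.

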